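# Load the bead drying station and set its slide control

### The arm

A 7-joint arm with a two-finger parallel gripper is mounted at the origin on the work surface. World frame = base frame: x ahead of the robot, y to its left, z up, the work surface at z = 0. Lengths are in mm, angles in rad, forces in N, time in s.
With the tool pointing down it reaches from about 400 to 875 mm from the base axis. Payload 6.5 kg.
Tool frame: the origin (TCP) lies at the very end of the fingers, on their centre line; the grasp point (between the pads) lies 19 mm behind it; z points along the fingers, y is the line along which they close (so a half turn about z gives the same grasp; the last joint's range is limited). The gripper opens to 88 mm and grips with 3 to 60 N. Pads are 18 mm wide; open, the fingers measure 123 mm over their backs; the gripper's body (75 mm by 187 mm) begins 45 mm behind the grasp point.
Start: joints at [-1.17, 0.536, -0.004, 1.538, 0.003, 1.067, -0.071], TCP at [292.514, 580.453, 238.716] pointing down, gripper open.
Joint ranges: [-2.7, 2.7], [-0.37, 2.16], [-1.27, 1.26], [0.24, 2.4], [-1.31, 4.45], [0.19, 1.91], [-2.76, 2.76]. Speed limits (rad/s): [2.39, 2.39, 3.14, 3.14, 3.14, 3.14, 3.14].

### API

Orientations are given as a rotation vector (axis times angle).
In Python, from workcell import arm gives the robot as it stands.
- The arm moves only by the shell command python3 -m jog 'ROWS'. ROWS is JSON, a list of rows, each a list of 3 entries, a list of its own where there are three numbers: the shift along the tool's x, y, z in cm, then the turn about the tool's z in rad, then the finger opening in cm, from 0 to 8.81. In form: [[[dx, dy, dz], twist, grip], ...]. A call has 1 to 20 rows; each row shifts and turns the commanded pose from where the row before left it, along the tool's axes as they then stand; what a row does not reach is not made up. A row lasts 1/12 s, in which the tool goes at most 41.7 mm and 7.16 degrees, less where a joint would pass 70% of its speed; a pose out of reach is approached as far as the arm can. A call with a gripper value outside its range is refused whole. The fingers move at their own pace and stop on an object; the grip force is fixed at half the most. Time passes only in rows, so rows that do not move let the fingers close. It gives the time, the measured TCP pose, the force, the opening and the grip force at its end, in the units of the state.
- arm.get_obs(): the state, without advancing time (a new reading comes with each control period).
- arm.get_image(name): name is "scene" or "top" or "wrist"; returns (picture, depth): 480x640x3 uint8, red, green, blue; 480x640 float32, mm along the optical axis (not along the pixel's ray), 0 where there is no reading.
- arm.camera_model(name): a dict with "camera_matrix" (3x3 intrinsics, pixels), "R" (3x3) and "t" (3): a world point X has camera coordinates R X + t. Camera axes: x right, y down, z forward; pixel columns grow to the right and rows downward; lengths in mm; the calibration is good to about 2 mm. A picture is of the moment at which its call begins: read the wrist's pose just before it. camera_model takes no time and is no camera call; for the wrist camera it gives the pose at the moment of the call.
- arm.job_done(): hands the job in; it is judged then, once.
The state is a dict: "clock": time; "q": joint angles; "qvel": joint speeds; "effort": joint torques, N m; "tool_pos": TCP position; "tool_rot": TCP orientation; "contact_force": force on the tool from outside, world axes, zero at the start; "ft_torque": the same for the moment, N m; "grip_width": opening from 0.0 (shut) to 1.0 (fully open); "finger_force": force on a finger pad.
Only numpy, scipy, OpenCV 4.12 (cv2) and the standard library are available. Lean on these libraries where they do the work, as an engineer would, in place of code of your own. Each camera call takes 0.05 s, during which the arm holds its last target. There are 200 camera calls.

### The job

Get the drying station going: first push the slide control on the grey box fully back to its off end (the end with the short ticks) and, while it is off, put every white clay bead into the wooden tray, one to a well and sitting down on the well's floor, and stand the terracotta bowl upright on the steel plate, centred between the four brass stops. Only then slide the control up so that the middle of its grip is level with the brass pointer, and let everything go. Leave the clay horse standing where it is.

Things in the scene. Friction and masses are not known exactly. Their poses are not given: they have to be found in the camera images.
- bead0_center (a point): centre of a loose whitewashed clay bead: an upright solid drum 32 mm in diameter and 28 mm high with flat ends (centre 14 mm above the end it stands on; its z axis is the drum's axis), 35 g. Starts on the table. Absent beads read None.
- bead1_center (a point): centre of a loose whitewashed clay bead: an upright solid drum 32 mm in diameter and 28 mm high with flat ends (centre 14 mm above the end it stands on; its z axis is the drum's axis), 35 g. Starts on the table. Absent beads read None.
- bead2_center (a point): centre of a loose whitewashed clay bead: an upright solid drum 32 mm in diameter and 28 mm high with flat ends (centre 14 mm above the end it stands on; its z axis is the drum's axis), 35 g. Starts on the table. Absent beads read None.
- bead3_center (a point): centre of a loose whitewashed clay bead: an upright solid drum 32 mm in diameter and 28 mm high with flat ends (centre 14 mm above the end it stands on; its z axis is the drum's axis), 35 g. Starts on the table. Absent beads read None.
- bead4_center (a point): centre of a loose whitewashed clay bead: an upright solid drum 32 mm in diameter and 28 mm high with flat ends (centre 14 mm above the end it stands on; its z axis is the drum's axis), 35 g. Starts on the table. Absent beads read None.
- bead5_center (a point): centre of a loose whitewashed clay bead: an upright solid drum 32 mm in diameter and 28 mm high with flat ends (centre 14 mm above the end it stands on; its z axis is the drum's axis), 35 g. Starts on the table. Absent beads read None.
- well0 (a point): centre of the floor of one of the six square wells of the fixed wooden drying tray. Each well is 48 x 48 mm, 8 mm deep, floor 5 mm above the table, walls 16 mm thick with tops 13 mm above the table. Wells lie 64 mm apart along the tray's x and y, which are this point's axes.
- well1 (a point): centre of the floor of one of the six square wells of the fixed wooden drying tray. Each well is 48 x 48 mm, 8 mm deep, floor 5 mm above the table, walls 16 mm thick with tops 13 mm above the table. Wells lie 64 mm apart along the tray's x and y, which are this point's axes.
- well2 (a point): centre of the floor of one of the six square wells of the fixed wooden drying tray. Each well is 48 x 48 mm, 8 mm deep, floor 5 mm above the table, walls 16 mm thick with tops 13 mm above the table. Wells lie 64 mm apart along the tray's x and y, which are this point's axes.
- well3 (a point): centre of the floor of one of the six square wells of the fixed wooden drying tray. Each well is 48 x 48 mm, 8 mm deep, floor 5 mm above the table, walls 16 mm thick with tops 13 mm above the table. Wells lie 64 mm apart along the tray's x and y, which are this point's axes.
- well4 (a point): centre of the floor of one of the six square wells of the fixed wooden drying tray. Each well is 48 x 48 mm, 8 mm deep, floor 5 mm above the table, walls 16 mm thick with tops 13 mm above the table. Wells lie 64 mm apart along the tray's x and y, which are this point's axes.
- well5 (a point): centre of the floor of one of the six square wells of the fixed wooden drying tray. Each well is 48 x 48 mm, 8 mm deep, floor 5 mm above the table, walls 16 mm thick with tops 13 mm above the table. Wells lie 64 mm apart along the tray's x and y, which are this point's axes.
- tray: fixed wooden drying tray, 144 (x) x 208 (y) x 13 mm, with 2 x 3 square wells at x = -32, 32 and y = -64, 0, 64 mm; origin under its centre on the table
- bowl_center (a point): centre, half-way up, of the loose terracotta lamp bowl: open, round, straight-sided, 54 mm outside diameter, 28 mm high, walls 4 mm, 60 g (varies); z up the bowl. It starts on the table.
- stage_center (a point): centre of the top face of the fixed square warming plate (dark steel, 96 x 96 mm, top face 10 mm above the table). Four brass stops, 8 mm high, 30 mm long and 8 mm thick, stand at the middles of its four sides with inner faces 37 mm from the centre, so the bowl has 10 mm of play on each side. x and y square to the sides.
- control: fixed grey control box of the warm-air dryer, 80 (x) x 170 (y) x 30 mm high, origin under its centre on the table. The slide runs along its y axis. Tick marks beside the slot get longer towards the high (+y) end; the off end is the short-tick (-y) end.
- slide (a joint): travel of the slide control in m: 0 = off end (stop), 0.1 = high end (stop), growing along the control box's +y. At value v the grip centre is at y = v - 0.05 m in the box's frame. About 1.5 N of friction (plus light damping), no spring: it stays where it is left.
- slide_grip (a point): point on the black slide grip's axis, 18 mm above its foot and 12 mm below its top. The grip is a block 24 mm (x, across the slot) x 16 mm (y, along the slot) x 30 mm high standing on the box, its top 60 mm above the table; a white line marks its middle.
- mark_tip (a point): tip of the small brass pointer, fixed on top of the box beside the slot (16 mm long in x, 9 mm wide, 5 mm high, its tip 20 mm from the slot's middle line in +x). It points at the wanted setting: the grip's middle must be level with it along the box's y. Its axes are those of the box.
- horse_center (a point): centre, half-way up, of a loose bystander: a white clay horse head on a flared round foot, 72 mm high, foot 44 mm in diameter, 120 g. To be left standing alone.
Not all that is in view belongs to the job. Leave any pink look-alike of the part that bears bead5_center alone. Of the things shaped like the part that bears bowl_center, the terracotta one is meant.

How it is judged (in metres and radians):
On the way, in this order (a step that is already met when the one before it is completed fails the run):
1. the slide control is fully back at its off end (value of joint slide below 0.007 m), for 0.2 s.
2. with the control still off, every bead is in a well of its own and the bowl is centred on the plate, all let go (value of joint slide below 0.007 m and (horizontal distance between bead0_center and well0 below 0.016 m or horizontal distance between bead0_center and well1 below 0.016 m or horizontal distance between bead0_center and well2 below 0.016 m or horizontal distance between bead0_center and well3 below 0.016 m or horizontal distance between bead0_center and well4 below 0.016 m or horizontal distance between bead0_center and well5 below 0.016 m) and z of each of bead0_center, bead1_center, bead2_center, bead3_center, bead4_center, bead5_center in the frame of tray below 0.027 m and (horizontal distance between bead1_center and well0 below 0.016 m or horizontal distance between bead1_center and well1 below 0.016 m or horizontal distance between bead1_center and well2 below 0.016 m or horizontal distance between bead1_center and well3 below 0.016 m or horizontal distance between bead1_center and well4 below 0.016 m or horizontal distance between bead1_center and well5 below 0.016 m) and (horizontal distance between bead2_center and well0 below 0.016 m or horizontal distance between bead2_center and well1 below 0.016 m or horizontal distance between bead2_center and well2 below 0.016 m or horizontal distance between bead2_center and well3 below 0.016 m or horizontal distance between bead2_center and well4 below 0.016 m or horizontal distance between bead2_center and well5 below 0.016 m) and (horizontal distance between bead3_center and well0 below 0.016 m or horizontal distance between bead3_center and well1 below 0.016 m or horizontal distance between bead3_center and well2 below 0.016 m or horizontal distance between bead3_center and well3 below 0.016 m or horizontal distance between bead3_center and well4 below 0.016 m or horizontal distance between bead3_center and well5 below 0.016 m) and (horizontal distance between bead4_center and well0 below 0.016 m or horizontal distance between bead4_center and well1 below 0.016 m or horizontal distance between bead4_center and well2 below 0.016 m or horizontal distance between bead4_center and well3 below 0.016 m or horizontal distance between bead4_center and well4 below 0.016 m or horizontal distance between bead4_center and well5 below 0.016 m) and (horizontal distance between bead5_center and well0 below 0.016 m or horizontal distance between bead5_center and well1 below 0.016 m or horizontal distance between bead5_center and well2 below 0.016 m or horizontal distance between bead5_center and well3 below 0.016 m or horizontal distance between bead5_center and well4 below 0.016 m or horizontal distance between bead5_center and well5 below 0.016 m) and horizontal distance between bowl_center and stage_center below 0.009 m and z of bowl_center in the frame of stage_center between 0.008 and 0.018 m and angle between bowl_center's own z axis and vertical below 0.12 rad and linear speed of each of bead0, bead1, bead2, bead3, bead4, bead5, bowl below 0.02 m/s and contact force between the fingers and anything else below 0.3 N), for 0.2 s.
3. the slide control is level with the brass pointer (y of slide_grip in the frame of mark_tip between -0.005 and 0.005 m), for 0.3 s.
At the end, for the whole second after the job is handed in: every bead present lies in a well of its own, down on its floor (centre within 16 mm of the well's centre and less than 27 mm above the table); the bowl stands upright on the plate within 9 mm of its centre; the grip's middle is within 5 mm of the pointer along the slot; all at rest (all of step 3 and (horizontal distance between bead0_center and well0 below 0.016 m or horizontal distance between bead0_center and well1 below 0.016 m or horizontal distance between bead0_center and well2 below 0.016 m or horizontal distance between bead0_center and well3 below 0.016 m or horizontal distance between bead0_center and well4 below 0.016 m or horizontal distance between bead0_center and well5 below 0.016 m) and z of each of bead0_center, bead1_center, bead2_center, bead3_center, bead4_center, bead5_center in the frame of tray below 0.027 m and (horizontal distance between bead1_center and well0 below 0.016 m or horizontal distance between bead1_center and well1 below 0.016 m or horizontal distance between bead1_center and well2 below 0.016 m or horizontal distance between bead1_center and well3 below 0.016 m or horizontal distance between bead1_center and well4 below 0.016 m or horizontal distance between bead1_center and well5 below 0.016 m) and (horizontal distance between bead2_center and well0 below 0.016 m or horizontal distance between bead2_center and well1 below 0.016 m or horizontal distance between bead2_center and well2 below 0.016 m or horizontal distance between bead2_center and well3 below 0.016 m or horizontal distance between bead2_center and well4 below 0.016 m or horizontal distance between bead2_center and well5 below 0.016 m) and (horizontal distance between bead3_center and well0 below 0.016 m or horizontal distance between bead3_center and well1 below 0.016 m or horizontal distance between bead3_center and well2 below 0.016 m or horizontal distance between bead3_center and well3 below 0.016 m or horizontal distance between bead3_center and well4 below 0.016 m or horizontal distance between bead3_center and well5 below 0.016 m) and (horizontal distance between bead4_center and well0 below 0.016 m or horizontal distance between bead4_center and well1 below 0.016 m or horizontal distance between bead4_center and well2 below 0.016 m or horizontal distance between bead4_center and well3 below 0.016 m or horizontal distance between bead4_center and well4 below 0.016 m or horizontal distance between bead4_center and well5 below 0.016 m) and (horizontal distance between bead5_center and well0 below 0.016 m or horizontal distance between bead5_center and well1 below 0.016 m or horizontal distance between bead5_center and well2 below 0.016 m or horizontal distance between bead5_center and well3 below 0.016 m or horizontal distance between bead5_center and well4 below 0.016 m or horizontal distance between bead5_center and well5 below 0.016 m) and horizontal distance between bowl_center and stage_center below 0.009 m and z of bowl_center in the frame of stage_center between 0.008 and 0.018 m and angle between bowl_center's own z axis and vertical below 0.12 rad and linear speed of each of bead0, bead1, bead2, bead3, bead4, bead5, bowl below 0.02 m/s and velocity of joint slide between -0.005 and 0.005 m/s); the robot touches nothing.
It fails at once if the clay horse is knocked over or shoved away (moved more than 30 mm or tilted more than 0.6 rad) (distance of horse_center from where it was at the start of the episode above 0.03 m or angle between horse_center's own z axis and vertical above 0.6 rad).
Of bead0, bead1, bead2, bead3, bead4, bead5 only 4 to 6 are there at a start; the rules pass over those that are not, and their reading is None.
At some moment in a run one of bead0, bead1, bead2, bead3, bead4, bead5, bowl may be knocked a few centimetres aside while the robot is not near it.
Once in a run the grip may slacken for a moment while it holds something.
It also fails if it takes over 210 s, if anything falls off the work surface, if the arm or the gripper's body presses on something with over 40 N, if the wrist force passes 120 N, or if a joint passes its speed limit or range.

## Working session

There is one attempt and no reset: what is moved stays moved. The work goes in short steps, Python scripts to look and compute and a shell command to move; the robot and the scene stay as the last step left them, time stands still between calls to the robot, and variables do not carry over. Pictures are saved under pics/ and viewed, at most 14 in all, crops included, and the job is handed in when it is done.

```bash
mkdir -p pics; ls
cat > h.py <<'E'
import numpy as np, cv2
from workcell import arm
def snap(name, fn=None):
    m=arm.camera_model(name); im,d=arm.get_image(name)
    if fn: cv2.imwrite('pics/'+fn, im[:,:,::-1])
    return im,d,m
def ray(m,u,v,z):
    K=np.array(m['camera_matrix']);R=np.array(m['R']);t=np.array(m['t']).ravel()
    c=-R.T@t; r=R.T@np.linalg.inv(K)@np.array([u,v,1.0])
    return c+r*(z-c[2])/r[2]
def proj(m,X):
    p=np.array(m['camera_matrix'])@(np.array(m['R'])@np.array(X,float)+np.array(m['t']).ravel())
    return p[:2]/p[2]
E
python3 - <<'E'
from h import *
for n in('top','scene','wrist'):
    im,d,m=snap(n,n+'0.png'); np.save(n+'_d.npy',d); np.save(n+'_m.npy',m,allow_pickle=True)
    c=-np.array(m['R']).T@np.array(m['t']).ravel(); print(n,c.round(),np.array(m['R'])[2].round(2))
o=arm.get_obs(); print(o)
E
```

```text
pics
top [ 345.   48. 1038.] [ 0.14  0.   -0.99]
scene [1181.  673.  653.] [-0.63 -0.56 -0.54]
wrist [234. 610. 384.] [ 0.23 -0.12 -0.97]
{'clock': 0.15, 'q': array([-1.17019119,  0.53697115, -0.00443544,  1.53861788,  0.00257964,
        1.06734258, -0.07121915]), 'qvel': array([ 5.72841946e-05, -3.53945744e-04, -1.06496443e-03, -4.36682409e-03,
        1.65640190e-03, -1.90118372e-03, -1.92127687e-03]), 'effort': array([ 1.71358592e-03, -5.71327507e+01,  9.91970077e-01, -2.51827437e+01,
       -5.61545813e-02,  1.52121380e-02,  5.87814043e-05]), 'tool_pos': array([292.3127953 , 580.03116706, 238.06502072]), 'tool_rot': array([-7.26503318e-01, -3.05620231e+00,  2.06379539e-03]), 'contact_force': array([-0.88046855,  0.24345815,  0.44197401]), 'ft_torque': array([-0.04003145, -0.01631089, -0.03403441]), 'finger_force': 0.0, 'grip_width': 0.9975834858312325}
```

View pics/top0.png

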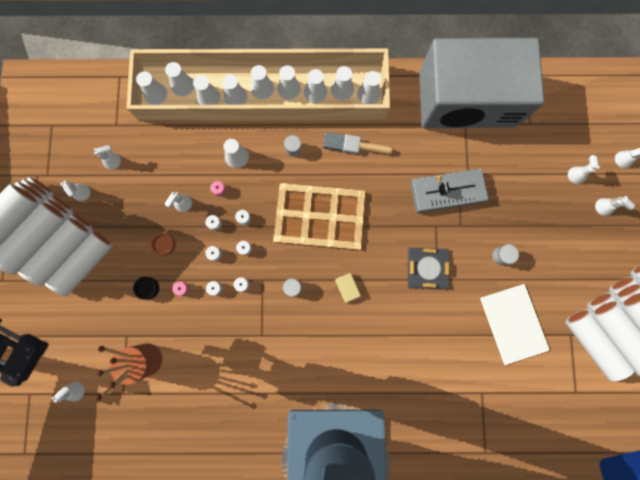

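View pics/scene0.png

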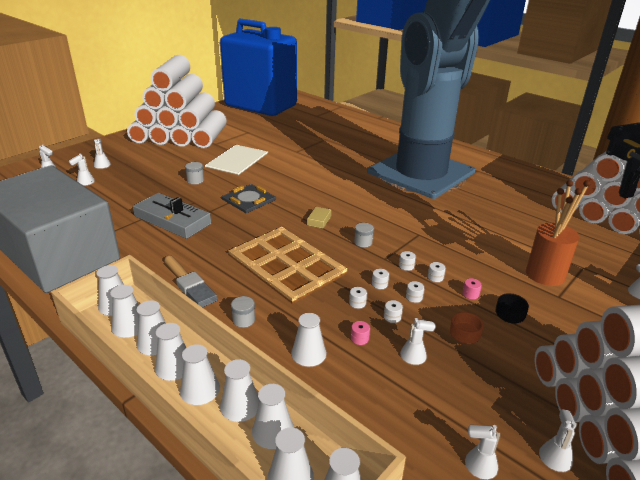

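Top view: six white beads at (213,222), (242,217), (213,254), (243,248), (213,288) and (241,285). The pink look-alikes are at (217,188) and (180,289). The terracotta bowl is at (163,244) and the black one at (146,288). The nearest horse is at (180,202), the tray at (320,216), the plate at (429,267), and the control at (450,190). I'll check one close crop.

Run:
```python
from h import *
im=cv2.imread('pics/top0.png'); d=np.load('top_d.npy'); m=np.load('top_m.npy',allow_pickle=True).item()
a=cv2.resize(im[165:310,130:270],None,fx=3.4,fy=3.4,interpolation=cv2.INTER_CUBIC)
b=cv2.resize(im[160:300,395:500],None,fx=2.8,fy=3.4*145/140,interpolation=cv2.INTER_CUBIC)[:a.shape[0]]
b=cv2.resize(b,(300,a.shape[0])); cv2.imwrite('pics/crop0.png',np.hstack([a,b]))
hsv=cv2.cvtColor(im,cv2.COLOR_BGR2HSV)
def blobs(mask,lo,hi,z,n):
    c,l,s,ce=cv2.connectedComponentsWithStats(mask.astype('uint8'))
    for i in range(1,c):
        if lo<s[i,4]<hi and 250>ce[i][0]>130 and 310>ce[i][1]>165: print(n,ce[i].round(1),s[i,4],ray(m,*ce[i],z)[:2].round(1), (d[int(ce[i][1]),int(ce[i][0])]))
blobs((hsv[...,1]<60)&(hsv[...,2]>150),40,600,26,'white')
blobs((hsv[...,0]>165)&(hsv[...,1]>90)&(hsv[...,2]>150),30,600,26,'pink')
blobs(((hsv[...,0]<9))&(hsv[...,1]>130)&(hsv[...,2]<130)&(hsv[...,2]>50),200,1000,20,'terra')
# tray corners/edges
for n,(u,v),z in [('trayTL',(280,184),13),('trayTR',(366,188),13),('trayBR',(362,249),13),('trayBL',(274,244),13),('plateTL',(409,248),10),('TR',(450,248),10),('BR',(450,290),10),('BL',(408,289),10),('boxTL',(411,179),30),('boxTR',(485,169),30),('boxBR',(489,204),30),('boxBL',(416,213),30)]:
    print(n,ray(m,u,v,z)[:2].round(1))
for z,(u,v) in enumerate([(429,267),(442,182),(292,287),(293,145),(506,254)]): print(u,v,d[v,u])
```

```text
white [172.2 200.8] 140 [591.1 386.3] 990.2523
white [241.8 216.3] 151 [553.  219.3] 1027.6737
white [211.8 221.6] 153 [540.5 290. ] 1026.727
white [242.7 247.3] 152 [478.8 215.5] 1016.8058
white [212.  252.7] 158 [466.3 287.2] 1015.97943
white [240.4 284. ] 162 [392.8 219.1] 1009.51245
white [212.6 287.8] 162 [384.3 283.4] 1006.8978
pink [217.3 187.4] 128 [623.8 279.5] 1042.3711
pink [180.  288.4] 123 [383.1 358.8] 1007.93835
trayTL [635.4 130.2]
trayTR [624.7 -78.5]
trayBR [475.6 -66. ]
trayBL [488.2 143.3]
plateTL [ 478.  -178.3]
TR [ 477.8 -275.9]
BR [ 378.3 -271.2]
BL [ 380.9 -172.6]
boxTL [ 641.8 -184.4]
boxTR [ 666.  -362.7]
boxBR [ 580.1 -367.1]
boxBL [ 558.8 -193.3]
429 267 1028.6926
442 182 1045.9211
292 287 994.9539
293 145 1044.9663
506 254 1001.2468
```

View pics/crop0.png

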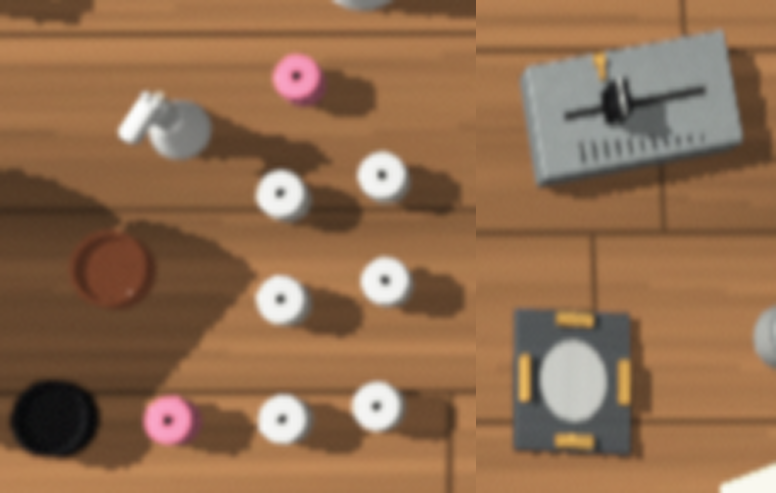

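Six white beads, the terracotta bowl (not the black one), the horse at crop (170,125). The control's long ticks are at its +y (left) end, so off is at -y. The slide comes first.

```bash
cat >> h.py <<'E'
from scipy.spatial.transform import Rotation as Ro
def to(x,y,z=None,ang=None):
    """print shift in tool cm (no twist) to world target, and twist to bring tool y to world angle ang(deg)"""
    o=arm.get_obs(); p=o['tool_pos']; M=Ro.from_rotvec(o['tool_rot']).as_matrix()
    D=np.array([x,y,p[2] if z is None else z])-p
    a=np.degrees(np.arctan2(M[1,1],M[0,1])); s='' 
    if ang is not None: s=' twist %.3f'%np.radians(a-ang)
    print('t=%.1f'%o['clock'],'pos',p.round(1),'yang %.1f'%a,'shift cm',(M.T@D/10).round(2),s,'grip',round(o['grip_width']*88.1,1),'F',o['contact_force'].round(1),'ff',round(float(o['finger_force']),1))
E
python3 -m jog '[[[0,0,0],0.1228,8],[[0,0,0],0.1228,8],[[0,0,0],0.1228,7],[[0,0,0],0.1228,6],[[0,0,0],0.1228,6],[[0,0,0],0.1228,5],[[0,0,0],0.1228,5],[[0,0,0],0.1228,5],[[0,0,0],0.1228,5],[[-3.5,2,0],0,5],[[-3.5,2,0],0,5],[[-3.5,2,0],0,5],[[-3.5,2,0],0,5],[[-3.5,2,0],0,5],[[-3.5,2,0],0,5],[[-3.5,1.5,0],0,5],[[-3.5,1.5,0],0,5],[[-3.5,1.5,0],0,5],[[-3.5,1,0],0,5]]'; python3 -c "
from h import *
to(600,-250,220,-82.5)
m=np.load('top_m.npy',allow_pickle=True).item();d=np.load('top_d.npy')
K=np.array(m['camera_matrix']);R=np.array(m['R']);t=np.array(m['t']).ravel()
for u,v in [(429,267),(413,285),(400,267),(163,244),(450,190),(443,178)]: print(u,v,(R.T@(np.linalg.inv(K)@np.array([u,v,1])*d[v,u]-t)).round(1))
"
```

```text
clock: 1.73
tool_pos: [468.0, 228.2, 238.7]
tool_rot: [2.223, 2.219, 0.001]
contact_force: [0.1, 0.2, 0.5]
grip_width: 0.567
finger_force: 0.0
t=1.7 pos [468.  228.2 238.7] yang -0.1 shift cm [-47.8   13.28   1.88]  twist 1.438 grip 49.9 F [0.1 0.2 0.5] ff 0.0
429 267 [ 432.5 -223.8   11. ]
413 285 [ 390.3 -185.2    7.8]
400 267 [ 4.336e+02 -1.574e+02 -1.000e-01]
163 244 [489.5 409.2   9.2]
450 190 [ 614.3 -276.1   30.6]
443 178 [ 644.5 -261.5   28.5]
```

```bash
python3 -m jog '[[[-4,1.1,0],0,5],[[-4,1.1,0],0,5],[[-4,1.1,0],0,5],[[-4,1.1,0],0,5],[[-4,1.1,0],0,5],[[-4,1.1,0],0,5],[[-4,1.1,0],0,5],[[-4,1.1,0],0,5],[[-4,1.1,0],0,5],[[-4,1.1,0],0,5],[[-4,1.1,0],0,5],[[-3.8,1.2,0],0,5]]' >/dev/null; python3 -m jog '[[[0,0,0.15],0.12,5],[[0,0,0.15],0.12,5],[[0,0,0.15],0.12,5],[[0,0,0.15],0.12,5],[[0,0,0.15],0.12,5],[[0,0,0.15],0.12,5],[[0,0,0.15],0.12,5],[[0,0,0.15],0.12,5],[[0,0,0.15],0.12,5],[[0,0,0.15],0.12,5],[[0,0,0.15],0.12,5],[[0,0,0.15],0.12,5],[[0,0,0],0,5]]'; python3 -c "
from h import *
im,d,m=snap('wrist','w1.png');np.save('w1d.npy',d);np.save('w1m.npy',m,allow_pickle=True);to(600,-250,200,-82.5)"
```

```text
clock: 3.82
tool_pos: [599.4, -247.4, 219.9]
tool_rot: [-3.135, -0.198, 0.002]
contact_force: [-0.6, 0.2, -0.7]
grip_width: 0.568
finger_force: 0.0
t=3.9 pos [ 599.4 -247.5  220.1] yang -82.4 shift cm [0.03 0.26 2.01]  twist 0.001 grip 50.2 F [-0.1 -0.5 -0. ] ff 0.0
```

View pics/w1.png

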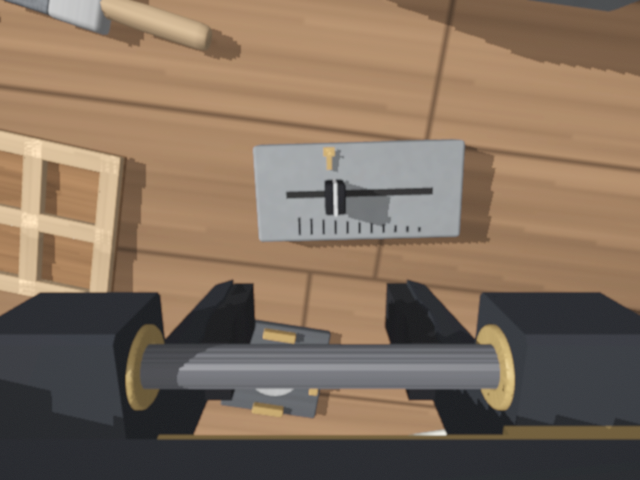

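The grip's white line is at (336,197), pointer tip (331,168), and box corners (254,147), (463,141), (459,235), (259,240). Long ticks are on the left, which is world +y.

```bash
cat > box.py <<'E'
from h import *
m=np.load('w1m.npy',allow_pickle=True).item()
C=np.array([ray(m,u,v,30)[:2] for u,v in [(254,147),(463,141),(459,237),(259,241)]])
c=C.mean(0); y=(C[0]-C[1])+(C[3]-C[2]); y/=np.linalg.norm(y); x=np.array([y[1],-y[0]])
print('corners',C.round(0).tolist(),'c',c.round(1),'yang',np.degrees(np.arctan2(y[1],y[0])).round(1))
for n,p,z in [('line top',(336,182),60),('line',(336,197),60),('tip',(331,169),35),('slot L',(287,195),30),('slot R',(433,190),30)]:
    w=ray(m,*p,z)[:2]; print(n,w.round(1),'box xy',((w-c)@x).round(1),((w-c)@y).round(1))
for v in (-50,0): print('grip center world at y',v,(c+y*v).round(1))
E
python3 box.py; python3 -c "
from h import *
m=np.load('w1m.npy',allow_pickle=True).item();d=np.load('w1d.npy')
K=np.array(m['camera_matrix']);R=np.array(m['R']);t=np.array(m['t']).ravel()
for u,v in [(336,188),(336,197),(336,206),(336,210),(300,170),(430,220),(331,160),(200,280)]: print(u,v,(R.T@(np.linalg.inv(K)@np.array([u,v,1])*d[v,u]-t)).round(1))"
```

```text
corners [[643.0, -189.0], [668.0, -353.0], [591.0, -367.0], [566.0, -200.0]] c [ 617.  -277.1] yang 98.7
line top [ 627.1 -255.9] box xy 13.2 19.5
line [ 616.  -257.4] box xy 2.0 19.6
tip [ 633.8 -251.9] box xy 20.4 22.4
slot L [ 607.8 -219.1] box xy -0.3 58.7
slot R [ 627.  -337.1] box xy 0.9 -60.8
grip center world at y -50 [ 624.5 -326.5]
grip center world at y 0 [ 617.  -277.1]
336 188 [ 622.9 -256.4   61.5]
336 197 [ 616.  -257.4   60.4]
336 206 [ 609.3 -258.3   60.3]
336 210 [ 606.4 -258.7   61.1]
300 170 [ 629.4 -227.4   30.4]
430 220 [ 602.1 -339.5   30. ]
331 160 [ 640.4 -251.1   29.9]
200 280 [ 5.122e+02 -1.446e+02  3.000e-01]
```

```bash
python3 -c "
from h import *
to(614.5,-257.5,44,-81.3)"
```

```text
t=3.9 pos [ 599.4 -247.5  220.1] yang -82.4 shift cm [ 1.39  1.19 17.61]  twist -0.020 grip 50.2 F [-0.1 -0.5 -0. ] ff 0.0
```

```bash
python3 -m jog '[[[1.4,1.2,2.6],-0.02,4],[[0,0,3],0,4],[[0,0,3],0,4],[[0,0,3],0,4],[[0,0,3],0,4],[[0,0,2],0,4],[[0,0,1],0,4],[[0,0,0],0,2.5],[[0,0,0],0,1.5],[[0,0,0],0,1],[[0,0,0],0,1],[[0,0,0],0,1],[[0,0,0],0,1],[[0,0,0],0,1]]'; python3 -c "
from h import *
to(624.5,-327,44,-81.3)"
```

```text
clock: 5.03
tool_pos: [616.1, -258.4, 46.5]
tool_rot: [3.132, 0.236, 0.004]
contact_force: [-1.2, 1.8, 5.7]
grip_width: 0.181
finger_force: 30.0
t=5.0 pos [ 616.1 -258.4   46.5] yang -81.4 shift cm [-0.19  6.91  0.25]  twist -0.002 grip 15.9 F [-1.2  1.8  5.7] ff 30.0
```

```bash
python3 -m jog '[[[0,0.5,0],0,1],[[0,0.8,0],0,1],[[0,0.8,0],0,1],[[0,0.8,0],0,1],[[0,0.8,0],0,1],[[0,0.8,0],0,1],[[0,0.8,0],0,1],[[0,0.6,0],0,1],[[0,0.4,0],0,1],[[0,0.3,0],0,1],[[0,0.2,0],0,1],[[0,0,0],0,1],[[0,0,0],0,1],[[0,0,0],0,1]]'; python3 -c "
from h import *
to(624.5,-327,44,-81.3)"
```

```text
clock: 6.2
tool_pos: [626.6, -326.1, 46.5]
tool_rot: [3.131, 0.235, 0.005]
contact_force: [0.7, -0.7, 4.9]
grip_width: 0.177
finger_force: 30.0
t=6.2 pos [ 626.6 -326.1   46.5] yang -81.4 shift cm [-0.22  0.05  0.25]  twist -0.002 grip 15.6 F [ 0.7 -0.7  4.9] ff 30.0
```

```bash
python3 -m jog '[[[0,0.15,0],0,1],[[0,0.15,0],0,1],[[0,0,0],0,1],[[0,0,0],0,1]]'
```

```text
clock: 6.53
tool_pos: [626.7, -326.7, 46.5]
tool_rot: [-3.13, -0.237, -0.003]
contact_force: [-1.8, 6.2, 10.5]
grip_width: 0.181
finger_force: 30.0
```

The slide is at its off stop. Release and head to the beads.

```bash
python3 -m jog '[[[0,-0.15,0],0,1],[[0,0,0],0,2],[[0,0,0],0,3],[[0,0,0],0,4],[[0,0,0],0,4],[[0,0,-2],0,5],[[0,0,-4],0,5],[[0,0,-4],0,5],[[0,0,-4],-0.12,5],[[0,0,-2],-0.12,5],[[0,0,0],-0.12,5],[[0,0,0],-0.12,5],[[0,0,0],-0.12,5],[[0,0,0],-0.12,5],[[0,0,0],-0.12,5],[[0,0,0],-0.12,5],[[0,0,0],-0.12,5],[[0,0,0],-0.12,5],[[0,0,0],-0.12,5],[[0,0,0],-0.1,5]]'; python3 -c "
from h import *
to(466,215,200,0)"
```

```text
clock: 8.2
tool_pos: [624.9, -326.9, 204.4]
tool_rot: [-2.216, -2.226, 0.001]
contact_force: [-0.2, -0.3, 0.3]
grip_width: 0.569
finger_force: 0.0
t=8.2 pos [ 624.9 -326.9  204.4] yang 0.3 shift cm [ 54.26 -15.65   0.46]  twist 0.004 grip 50.1 F [-0.2 -0.3  0.3] ff 0.0
```

```bash
python3 -m jog '[[[4,-1.2,-0.3],0,5],[[4,-1.2,-0.3],0,5],[[4,-1.2,-0.3],0,5],[[4,-1.2,-0.3],0,5],[[4,-1.2,-0.3],0,5],[[4,-1.2,-0.3],0,5],[[4,-1.2,-0.3],0,5],[[4,-1.2,-0.3],0,5],[[4,-1.2,-0.3],0,5],[[4,-1.2,-0.3],0,5],[[4,-1.2,-0.3],0,5],[[4,-1.2,-0.3],0,5],[[4,-1.2,0],0,5],[[2,0,0],0,5],[[0,0,0],0,5]]'
python3 - <<'E'
from h import *
im,d,m=snap('wrist','w2.png'); np.save('w2m.npy',m,allow_pickle=True); to(478,215,100,0)
E
```

```text
clock: 9.45
tool_pos: [469.2, 216.9, 240.5]
tool_rot: [-2.212, -2.228, -0.002]
contact_force: [-0.3, 0.9, 0.7]
grip_width: 0.57
finger_force: 0.0
t=9.5 pos [470.  213.4 240.4] yang 0.2 shift cm [ 0.15  0.8  14.04]  twist 0.004 grip 50.0 F [-0.2 -1.2  0.4] ff 0.0
```

View pics/w2.png

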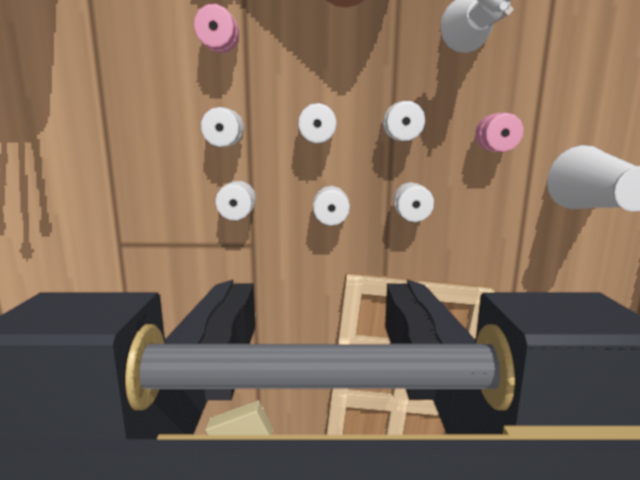

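The beads' bore holes are at (219,127), (317,123), (406,121), (233,203), (332,208), (416,204). The pinks are at (213,25) and (505,132), and the horse at (465,25).

```bash
cat >> h.py <<'E'
def beads(im,m,z=28):
    """dark bore inside white disc -> top centre"""
    hsv=cv2.cvtColor(im,cv2.COLOR_RGB2HSV)
    w=((hsv[...,1]<50)&(hsv[...,2]>170)).astype('uint8')
    cs,h=cv2.findContours(w,cv2.RETR_CCOMP,cv2.CHAIN_APPROX_NONE); out=[]
    for i,c in enumerate(cs):
        if h[0][i][3]>=0 and 2<cv2.contourArea(c)<400:
            p=c[:,0].mean(0); X=ray(m,*p,z)[:2]; out.append((p.round(0),X.round(1)))
    return out
E
python3 - <<'E'
from h import *
im=cv2.imread('pics/w2.png')[:,:,::-1].copy(); m=np.load('w2m.npy',allow_pickle=True).item()
for b in beads(im,m): print(*b)
im=cv2.imread('pics/top0.png')[:,:,::-1].copy(); mt=np.load('top_m.npy',allow_pickle=True).item()
for b in beads(im,mt): print('top',*b)
for p in [(347,277),(493,291)]: print('tray corner',p,ray(m,*p,13)[:2].round(1))
E
```

```text
[331. 208.] [479.2 215.1]
[416. 204.] [553.8 219. ]
[233. 202.] [392.9 219. ]
[219. 127.] [384.1 283.1]
[317. 123.] [466.3 286.9]
[406. 121.] [540.7 289.3]
top [212. 288.] [384.2 283.5]
top [240. 284.] [393.3 219.1]
top [605. 308.] [ 336.7 -618.7]
top [212. 252.] [466.4 286.8]
top [243. 247.] [479.7 215. ]
top [212. 221.] [540.9 289.7]
top [242. 216.] [553.8 219. ]
top [127.  56.] [964.4 515.6]
tray corner (347, 277) [496.  144.7]
tray corner (493, 291) [638.  131.4]
```

```bash
cat > tray.py <<'E'
from h import *
im=cv2.imread('pics/top0.png'); mt=np.load('top_m.npy',allow_pickle=True).item()
hsv=cv2.cvtColor(im,cv2.COLOR_BGR2HSV)
def rect(mask,roi,z,n,k=3):
    u0,v0,u1,v1=roi; M=np.zeros(mask.shape,'uint8'); M[v0:v1,u0:u1]=mask[v0:v1,u0:u1]
    M=cv2.morphologyEx(M,cv2.MORPH_OPEN,np.ones((k,k),'uint8'))
    P=np.array([ray(mt,u,v,z)[:2] for v,u in np.argwhere(M)],np.float32); r=cv2.minAreaRect(P); print(n,M.sum(),np.round(r[0],1),np.round(r[1],1),round(r[2],2)); return M
print('tray rim',hsv[187,300],hsv[214,300],'table',hsv[260,330])
t=rect(((hsv[...,1]<145)&(hsv[...,2]>165)).astype('uint8'),(265,175,375,258),13,'tray',2)
p=rect(((hsv[...,2]<110)&(hsv[...,1]<110)).astype('uint8'),(400,240,460,297),10,'plate')
# brass stops
b=(hsv[...,0]>12)&(hsv[...,0]<28)&(hsv[...,1]>150)&(hsv[...,2]>150)
c,l,s,ce=cv2.connectedComponentsWithStats(b[240:297,400:460].astype('uint8'))
for i in range(1,c): print('stop',ce[i]+[400,240],s[i,4],ray(mt,*(ce[i]+[400,240]),18)[:2].round(1))
w=(hsv[...,1]<50)&(hsv[...,2]>140)
c,l,s,ce=cv2.connectedComponentsWithStats(w[240:297,400:460].astype('uint8'))
for i in range(1,c): print('disc',ce[i]+[400,240],s[i,4],ray(mt,*(ce[i]+[400,240]),10)[:2].round(1))
cv2.imwrite('pics/mask.png',t[175:260,265:375]*255)
E
python3 tray.py
```

```text
tray rim [ 20  98 241] [ 20 100 239] table [ 14 139 165]
tray 4032 [557.1  32.1] [265.4 191. ] 89.81
plate 869 [ 430.  -222.9] [96.7 95.1] 87.27
stop [429.36842105 250.52631579] 19 [ 470.9 -224.4]
stop [412.3 264.7] 10 [ 437.4 -183. ]
stop [447.03225806 268.32258065] 31 [ 428.7 -264.1]
stop [412.  270.5] 2 [ 423.8 -181.8]
stop [427. 285.] 7 [ 389.8 -215.6]
stop [433. 285.] 3 [ 389.7 -229.6]
disc [428.64047619 267.69761905] 420 [ 430.9 -223.2]
```

```bash
sed -i 's/<145)&(hsv\[...,2\]>165/<122)\&(hsv[...,2]>200/' tray.py; python3 tray.py | head -2
python3 - <<'E'
from h import *
to(479.2,215.1,12,0)
E
```

```text
tray rim [ 20  98 241] [ 20 100 239] table [ 14 139 165]
tray 2630 [555.   33.5] [208.7 144.5] 84.47
t=9.5 pos [470.  213.4 240.4] yang 0.2 shift cm [ 0.16  0.92 22.84]  twist 0.004 grip 50.0 F [-0.2 -1.2  0.4] ff 0.0
```

```bash
python3 -m jog '[[[0.2,0.9,3.8],0,5],[[0,0,4],0,5],[[0,0,4],0,5],[[0,0,4],0,5],[[0,0,4],0,5],[[0,0,2.2],0,5],[[0,0,0.8],0,5],[[0,0,0],0,5],[[0,0,0],0,4],[[0,0,0],0,3],[[0,0,0],0,2.4],[[0,0,0],0,2.4],[[0,0,0],0,2.4],[[0,0,0],0,2.4]]'; python3 -c "
from h import *
to(517,-27,17.5,0)"
```

```text
clock: 10.67
tool_pos: [481.1, 213.4, 14.3]
tool_rot: [2.222, 2.219, 0.005]
contact_force: [-1.0, -0.8, 7.8]
grip_width: 0.357
finger_force: 30.0
t=10.7 pos [481.1 213.4  14.3] yang -0.1 shift cm [-24.04   3.62  -0.34]  twist -0.001 grip 31.5 F [-1.  -0.8  7.8] ff 30.0
```

```bash
python3 -m jog '[[[0,0,-3],0,2.4],[[0,0,-4],0,2.4],[[-4,0.6,0],0,2.4],[[-4,0.6,0],0,2.4],[[-4,0.6,0],0,2.4],[[-4,0.6,0],0,2.4],[[-4,0.6,0],0,2.4],[[-4,0.6,0],0,2.4],[[0,0,2],0,2.4],[[0,0,2],0,2.4],[[0,0,0],0,2.4],[[0,0,0],0,2.4]]'; python3 -c "
from h import *
to(517,-28.5,19.7,0)"
```

```text
clock: 11.67
tool_pos: [514.9, -26.8, 42.7]
tool_rot: [-2.222, -2.22, 0.001]
contact_force: [-0.4, 0.4, 0.3]
grip_width: 0.351
finger_force: 30.0
t=11.7 pos [514.9 -26.8  42.7] yang -0.1 shift cm [-0.17  0.21  2.3 ]  twist -0.001 grip 30.9 F [-0.4  0.4  0.3] ff 30.0
```

```bash
python3 -m jog '[[[-0.2,0.2,1.3],0,2.4],[[0,0,1],0,2.4],[[0,0,0],0,2.4],[[0,0,0],0,3.5],[[0,0,0],0,4.5],[[0,0,0],0,4.5],[[0,0,0],0,4.5],[[0,0,-3],0,4.5],[[0,0,-4],0,5]]'; python3 -c "
from h import *
to(553.8,219,12,0)"
```

```text
clock: 12.42
tool_pos: [514.9, -28.9, 88.2]
tool_rot: [-2.22, -2.217, 0.007]
contact_force: [1.2, 0.6, 1.0]
grip_width: 0.555
finger_force: 0.0
t=12.4 pos [514.9 -28.9  88.2] yang -0.1 shift cm [24.8   3.92  7.58]  twist -0.001 grip 48.9 F [1.2 0.6 1. ] ff 0.0
```

```bash
python3 -m jog '[[[4.1,0.65,0],0,5],[[4.1,0.65,0],0,5],[[4.1,0.65,0],0,5],[[4.1,0.65,0],0,5],[[4.1,0.65,0],0,5],[[4.1,0.65,0],0,5],[[0.2,0,2],0,5],[[0,0,3],0,5],[[0,0,2],0,5],[[0,0,0.4],0,5],[[0,0,0],0,4],[[0,0,0],0,3],[[0,0,0],0,2.4],[[0,0,0],0,2.4],[[0,0,0],0,2.4],[[0,0,0],0,2.4]]'; python3 -c "
from h import *
to(580.7,-33.3,19.7,0)"
```

```text
clock: 13.75
tool_pos: [557.8, 219.2, 17.0]
tool_rot: [2.222, 2.219, 0.004]
contact_force: [-0.9, -0.4, 7.3]
grip_width: 0.35
finger_force: 30.0
t=13.8 pos [557.8 219.2  17. ] yang -0.1 shift cm [-25.24   2.33  -0.29]  twist -0.001 grip 30.8 F [-0.9 -0.4  7.3] ff 30.0
```

```bash
python3 -m jog '[[[0,0,-3],0,2.4],[[0,0,-4],0,2.4],[[-4.1,0.4,0],0,2.4],[[-4.1,0.4,0],0,2.4],[[-4.1,0.4,0],0,2.4],[[-4.1,0.4,0],0,2.4],[[-4.1,0.4,0],0,2.4],[[-4.1,0.3,0],0,2.4],[[-0.6,0,2],0,2.4],[[0,0,2],0,2.4],[[0,0,0],0,2.4],[[0,0,0],0,2.4]]'; python3 -c "
from h import *
to(580.7,-33.3,22.2,0)"
```

```text
clock: 14.75
tool_pos: [578.6, -32.7, 45.2]
tool_rot: [-2.221, -2.219, 0.002]
contact_force: [0.1, -0.4, 0.2]
grip_width: 0.351
finger_force: 30.0
t=14.8 pos [578.6 -32.7  45.2] yang -0.1 shift cm [-0.06  0.21  2.3 ]  twist -0.001 grip 30.9 F [ 0.1 -0.4  0.2] ff 30.0
```

Next bead will be (392.9,219).

```bash
python3 -m jog '[[[0,0.2,1.3],0,2.4],[[0,0,1],0,2.4],[[0,0,0],0,2.4],[[0,0,0],0,3.5],[[0,0,0],0,4.5],[[0,0,0],0,4.5],[[0,0,0],0,4.5],[[0,0,-3],0,4.5],[[0,0,-4],0,5]]'; python3 -c "
from h import *
im,d,m=snap('wrist')
for b in beads(im,m): print(*b)
print([proj(m,(517,-27,33)).round(),proj(m,(580.7,-33.3,33)).round()])
to(392.9,219,12,0)"
```

```text
clock: 15.5
tool_pos: [578.7, -32.9, 90.7]
tool_rot: [-2.219, -2.217, 0.008]
contact_force: [0.1, 0.6, 0.5]
grip_width: 0.559
finger_force: 0.0
[325. 258.] [580.8 -33.9]
[201. 247.] [515.5 -28.1]
[array([201., 248.]), array([325., 260.])]
t=15.6 pos [584.7 -33.6  99.9] yang -0.1 shift cm [ 25.22 -19.29   8.65]  twist -0.002 grip 49.9 F [ 2.5 -1.3  4.6] ff 0.0
```

Both beads are centred in their wells.

```bash
python3 -m jog '[[[3.15,-2.4,0],0,5],[[3.15,-2.4,0],0,5],[[3.15,-2.4,0],0,5],[[3.15,-2.4,0],0,5],[[3.15,-2.4,0],0,5],[[3.15,-2.4,0],0,5],[[3.15,-2.4,0],0,5],[[3.15,-2.4,0],0,5],[[0,0,3],0,5],[[0,0,3],0,5],[[0,0,2.2],0,5],[[0,0,0.4],0,5],[[0,0,0],0,4.5],[[0,0,0],0,4.5]]'; python3 -c "
from h import *
to(392.9,219,12,0)"
```

```text
clock: 16.72
tool_pos: [390.4, 219.0, 7.3]
tool_rot: [2.224, 2.219, 0.001]
contact_force: [0.6, 0.3, 0.3]
grip_width: 0.512
finger_force: 0.0
t=16.7 pos [390.4 219.    7.3] yang -0.1 shift cm [-0.    0.25 -0.47]  twist -0.002 grip 45.1 F [0.6 0.3 0.3] ff 0.0
```

```bash
python3 -m jog '[[[0,0.25,-0.4],0,4.5],[[0,0,0],0,3.5],[[0,0,0],0,2.4],[[0,0,0],0,2.4],[[0,0,0],0,2.4],[[0,0,0],0,2.4]]'; python3 -m jog '[[[0,0,-3],0,2.4],[[0,0,-4],0,2.4],[[-3,2.15,0],0,2.4],[[-3,2.15,0],0,2.4],[[-3,2.15,0],0,2.4],[[-3,2.15,0],0,2.4],[[-3,2.15,0],0,2.4],[[-3.2,2.15,0],0,2.4],[[0,0,2],0,2.4],[[0,0,2],0,2.4],[[0,0,0],0,2.4],[[0,0,0],0,2.4]]'; python3 -c "
from h import *
to(523.1,36.6,19.7,0)"
```

```text
clock: 17.22
tool_pos: [393.2, 219.6, 11.6]
tool_rot: [2.223, 2.22, 0.004]
contact_force: [0.0, -0.1, 10.9]
grip_width: 0.36
finger_force: 30.0
clock: 18.22
tool_pos: [520.0, 37.0, 40.2]
tool_rot: [-2.222, -2.219, 0.003]
contact_force: [-1.3, 0.9, -1.6]
grip_width: 0.356
finger_force: 30.0
t=18.2 pos [520.   37.   40.2] yang -0.1 shift cm [-0.04  0.32  2.05]  twist -0.001 grip 31.4 F [-1.3  0.9 -1.6] ff 30.0
```

```bash
python3 -m jog '[[[0,0.3,1.3],0,2.4],[[0,0,1],0,2.4],[[0,0,0],0,2.4],[[0,0,0],0,3.5],[[0,0,0],0,4.5],[[0,0,0],0,4.5],[[0,0,0],0,4.5],[[0,0,-3],0,4.5],[[0,0,-4],0,5],[[0,0,0],0,5]]'; python3 -m jog '[[[4,-2.3,0],0,5],[[4,-2.3,0],0,5],[[4,-2.3,0],0,5],[[4,-2.3,0],0,5],[[4,-2.3,0],0,5],[[4,-2.3,0],0,5],[[0.6,-0.1,2],0,5],[[0,0,2],0,5],[[0,0,1],0,5],[[0,0,0],0,4.5],[[0,0,0],0,4.5]]'; python3 -c "
from h import *
to(384.1,283.1,10,0)"
```

```text
clock: 19.05
tool_pos: [527.9, 37.0, 93.2]
tool_rot: [2.22, 2.216, 0.011]
contact_force: [1.7, -0.5, 0.4]
grip_width: 0.565
finger_force: 0.0
clock: 19.97
tool_pos: [398.9, 258.9, 37.6]
tool_rot: [2.224, 2.218, -0.001]
contact_force: [-0.7, -0.3, 0.1]
grip_width: 0.513
finger_force: 0.0
t=20.0 pos [398.9 258.9  37.6] yang -0.2 shift cm [ 2.42 -1.49  2.76]  twist -0.003 grip 45.2 F [-0.7 -0.3  0.1] ff 0.0
```

```bash
python3 -m jog '[[[2.4,-1.5,0],0,5],[[0,0,1.5],0,5],[[0,0,1.3],0,5],[[0,0,0],0,5],[[0,0,0],0,3.5],[[0,0,0],0,2.4],[[0,0,0],0,2.4],[[0,0,0],0,2.4],[[0,0,0],0,2.4]]'; python3 -m jog '[[[0,0,-3],0,2.4],[[0,0,-4],0,2.4],[[-3.1,2.6,0],0,2.4],[[-3.1,2.6,0],0,2.4],[[-3.1,2.6,0],0,2.4],[[-3.1,2.6,0],0,2.4],[[-3.1,2.6,0],0,2.4],[[-3.1,2.6,0],0,2.4],[[-3.1,2.6,0],0,2.4],[[-3.5,2,0],0,2.4],[[0,0,2],0,2.4],[[0,0,2],0,2.4],[[0,0,0],0,2.4],[[0,0,0],0,2.4]]'; python3 -c "
from h import *
to(586.9,30.4,19.7,0)"
```

```text
clock: 20.72
tool_pos: [384.6, 283.8, 10.5]
tool_rot: [2.223, 2.219, 0.002]
contact_force: [-0.2, -2.2, 6.7]
grip_width: 0.352
finger_force: 30.0
clock: 21.88
tool_pos: [584.4, 31.7, 39.1]
tool_rot: [-2.222, -2.219, 0.003]
contact_force: [0.2, -0.9, -0.2]
grip_width: 0.354
finger_force: 30.0
t=21.9 pos [584.4  31.7  39.1] yang -0.1 shift cm [-0.13  0.26  1.94]  twist -0.001 grip 31.2 F [ 0.2 -0.9 -0.2] ff 30.0
```

```bash
python3 -m jog '[[[-0.1,0.25,1.3],0,2.4],[[0,0,1],0,2.4],[[0,0,0],0,2.4],[[0,0,0],0,3.5],[[0,0,0],0,4.5],[[0,0,0],0,4.5],[[0,0,0],0,4.5],[[0,0,-3],0,4.5],[[0,0,-4],0,5],[[0,0,0],0,5]]'; python3 -m jog '[[[3.7,-1.75,0],0,5],[[3.7,-1.75,0],0,5],[[3.7,-1.75,0],0,5],[[3.7,-1.75,0],0,5],[[3.7,-1.75,0],0,5],[[3.7,-1.75,0],0,5],[[3.4,-1.7,0],0,5],[[0,0,2.5],0,5],[[0,0,2],0,5],[[0,0,0],0,5],[[0,0,0],0,5]]'; python3 -c "
from h import *
im,d,m=snap('wrist')
for b in beads(im,m): print(*b)
to(466.3,286.9,10,0)"
```

```text
clock: 22.72
tool_pos: [592.2, 30.5, 92.8]
tool_rot: [2.219, 2.215, 0.012]
contact_force: [1.5, -0.1, 0.5]
grip_width: 0.569
finger_force: 0.0
clock: 23.63
tool_pos: [465.8, 286.2, 41.3]
tool_rot: [2.223, 2.22, -0.003]
contact_force: [0.8, -0.9, 1.0]
grip_width: 0.573
finger_force: 0.0
[321. 290.] [466.1 286.8]
[288. 268.] [452.7 296.3]
t=23.7 pos [466.8 286.3  42.2] yang -0.1 shift cm [ 0.06 -0.05  3.22]  twist -0.002 grip 49.9 F [ 0.3 -0.7 -0.1] ff 0.0
```

```bash
python3 -m jog '[[[0,0,2],0,5],[[0,0,1.2],0,5],[[0,0,0],0,5],[[0,0,0],0,3.5],[[0,0,0],0,2.4],[[0,0,0],0,2.4],[[0,0,0],0,2.4],[[0,0,0],0,2.4]]'; python3 -m jog '[[[0,0,-3],0,2.4],[[0,0,-4],0,2.4],[[-3.7,1.3,0],0,2.4],[[-3.7,1.3,0],0,2.4],[[-3.7,1.3,0],0,2.4],[[-3.7,1.3,0],0,2.4],[[-3.8,1.3,0],0,2.4],[[0,0,2],0,2.4],[[0,0,2],0,2.4],[[0,0,0],0,2.4],[[0,0,0],0,2.4]]'; python3 -c "
from h import *
to(529.3,100.3,19.7,0)"
```

```text
clock: 24.35
tool_pos: [466.8, 287.0, 10.4]
tool_rot: [2.223, 2.22, 0.002]
contact_force: [-0.6, 0.2, 6.6]
grip_width: 0.353
finger_force: 30.0
clock: 25.27
tool_pos: [530.1, 100.7, 39.1]
tool_rot: [-2.222, -2.219, 0.003]
contact_force: [-0.0, 0.2, -0.3]
grip_width: 0.352
finger_force: 30.0
t=25.3 pos [530.1 100.7  39.1] yang -0.1 shift cm [-0.04 -0.07  1.94]  twist -0.001 grip 31.0 F [-0.   0.2 -0.3] ff 30.0
```

```bash
python3 -m jog '[[[0,0,1.3],0,2.4],[[0,0,1],0,2.4],[[0,0,0],0,2.4],[[0,0,0],0,3.5],[[0,0,0],0,4.5],[[0,0,0],0,4.5],[[0,0,0],0,4.5],[[0,0,-3],0,4.5],[[0,0,-4],0,5],[[0,0,0],0,5]]'; python3 -m jog '[[[3.8,0.2,0],0,5],[[3.8,0.2,0],0,5],[[3.8,0.2,0],0,5],[[3.8,0.2,0],0,5],[[3.7,0.2,0],0,5],[[0,0,2.5],0,5],[[0,0,2],0,5],[[0,0,0],0,5],[[0,0,0],0,5]]'; python3 -c "
from h import *
im,d,m=snap('wrist')
for b in beads(im,m): print(*b)
to(540.7,289.3,10,0)"
```

```text
clock: 26.1
tool_pos: [534.9, 101.1, 92.3]
tool_rot: [2.22, 2.216, 0.013]
contact_force: [0.9, 0.3, 0.4]
grip_width: 0.568
finger_force: 0.0
clock: 26.85
tool_pos: [540.6, 289.0, 41.1]
tool_rot: [-2.223, -2.22, 0.003]
contact_force: [0.0, -0.5, 0.7]
grip_width: 0.566
finger_force: 0.0
[320. 292.] [540.4 289.1]
t=26.9 pos [541.6 289.1  42.1] yang -0.1 shift cm [ 0.02 -0.09  3.21]  twist -0.002 grip 49.6 F [ 1.5 -0.3  0.2] ff 0.0
```

Last well is (593,94.1): Y -195, X +52.

```bash
python3 -m jog '[[[0,0,2],0,5],[[0,0,1.2],0,5],[[0,0,0],0,5],[[0,0,0],0,3.5],[[0,0,0],0,2.4],[[0,0,0],0,2.4],[[0,0,0],0,2.4],[[0,0,0],0,2.4]]'; python3 -m jog '[[[0,0,-3],0,2.4],[[0,0,-4],0,2.4],[[-3.9,1,0],0,2.4],[[-3.9,1,0],0,2.4],[[-3.9,1.1,0],0,2.4],[[-3.9,1.1,0],0,2.4],[[-3.9,1.1,0],0,2.4],[[0,0,2],0,2.4],[[0,0,2],0,2.4],[[0,0,0],0,2.4],[[0,0,0],0,2.4]]'; python3 -c "
from h import *
to(593,94.1,19.7,0)"
```

```text
clock: 27.57
tool_pos: [541.9, 289.9, 10.5]
tool_rot: [2.223, 2.22, 0.002]
contact_force: [-1.6, -1.5, 6.3]
grip_width: 0.356
finger_force: 30.0
clock: 28.48
tool_pos: [593.0, 94.8, 39.0]
tool_rot: [-2.221, -2.219, 0.003]
contact_force: [-0.2, 0.5, -0.9]
grip_width: 0.352
finger_force: 30.0
t=28.5 pos [593.   94.8  39. ] yang -0.1 shift cm [-0.07  0.01  1.93]  twist -0.001 grip 31.0 F [-0.2  0.5 -0.9] ff 30.0
```

```bash
python3 -m jog '[[[-0.1,0,1.3],0,2.4],[[0,0,1],0,2.4],[[0,0,0],0,2.4],[[0,0,0],0,3.5],[[0,0,0],0,4.5],[[0,0,0],0,4.5],[[0,0,0],0,4.5],[[0,0,-3],0,4.5],[[0,0,-4],0,5],[[0,0,-4],0,5],[[4,-1.1,-1],0,6],[[4,-1.1,-1],0,7],[[4,-1.1,-1],0,7.5],[[4,-1.1,-1],0,7.5],[[4,-1.1,-1],0,7.5],[[4,-1.1,-1],0,7.5],[[0,0,0],0,7.5],[[0,0,0],0,7.5]]' >/dev/null
python3 - <<'E'
from h import *
to(489,409,200,90)
im,d,m=snap('wrist','w3.png')
for b in beads(im,m,33): print(*b)
im,d,m=snap('top','t3.png')
for b in beads(im,m,33): print('top',*b)
E
```

```text
t=30.0 pos [528.5 331.6 185.7] yang 0.3 shift cm [ 7.76 -3.91 -1.41]  twist -1.566 grip 74.9 F [ 0.4 -0.9 -0.3] ff 0.0
[429. 180.] [607.5 361.2]
[425. 178.] [604.2 363.2]
top [605. 308.] [ 336.8 -615.4]
top [ 33. 276.] [413.4 698.6]
top [346. 230.] [517.6 -26.7]
top [319. 228.] [523.4  37. ]
top [291. 226.] [527.8 101.4]
top [348. 204.] [581.6 -31.5]
top [322. 202.] [586.7  30. ]
top [295. 199.] [593.5  93.6]
top [420. 198.] [ 594.4 -202.2]
top [420. 185.] [ 626.2 -203.4]
top [535.  83.] [ 884.7 -497. ]
top [441.  78.] [ 898.2 -266.8]
top [441.  72.] [ 913.9 -266.8]
top [449.  68.] [ 924.2 -288.8]
top [441.  47.] [ 981.2 -270.6]
top [444.  44.] [ 990.  -277.9]
```

View pics/t3.png

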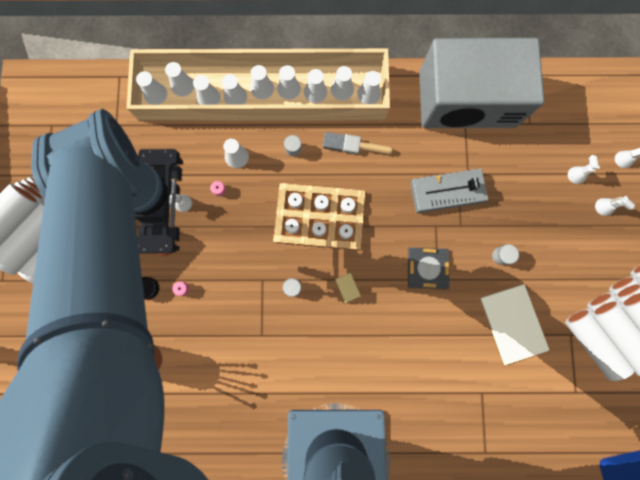

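All six beads sit centred in the wells at (292–348, 199–230), and the slide is at the short-tick end. Now I'll rotate and look at the bowl.

```bash
python3 -m jog '[[[0,0,0],-0.12,7.5],[[0,0,0],-0.12,7.5],[[0,0,0],-0.12,7.5],[[0,0,0],-0.12,7.5],[[0,0,0],-0.12,7.5],[[0,0,0],-0.12,7.5],[[0,0,0],-0.12,7.5],[[0,0,0],-0.12,7.5],[[0,0,0],-0.12,7.5],[[0,0,0],-0.12,7.5],[[0,0,0],-0.12,7.5],[[0,0,0],-0.12,7.5],[[0,0,0],-0.126,7.5],[[2,3.7,0],0,7.5],[[2,3.7,0],0,7.5],[[0,0,0],0,7.5],[[0,0,0],0,7.5]]' >/dev/null
python3 - <<'E'
from h import *
im,d,m=snap('wrist','w4.png'); np.save('w4m.npy',m,allow_pickle=True)
hsv=cv2.cvtColor(im,cv2.COLOR_RGB2HSV)
w=((hsv[...,0]<10)&(hsv[...,1]>135)).astype('uint8')
c,l,s,ce=cv2.connectedComponentsWithStats(w)
for i in range(1,c):
    if s[i,4]>300: print(ce[i].round(),s[i],ray(m,*ce[i],20)[:2].round(1))
to(489,409,100,90)
E
```

```text
t=31.6 pos [491.1 400.1 184.7] yang 89.6 shift cm [0.21 0.9  8.46]  twist -0.008 grip 74.9 F [ 0.3 -0.5 -1.1] ff 0.0
```

View pics/w4.png

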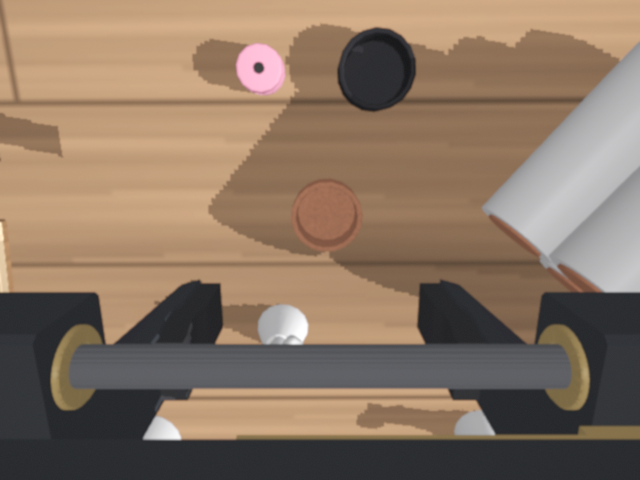

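The bowl's rim centre is at (327,215), upright; the black bowl is at (376,68), pink bead at (260,68), and horse at (283,328).

Run:
```python
from h import *
m=np.load('w4m.npy',allow_pickle=True).item()
print('bowl',ray(m,327,215,28).round(1),'horse',ray(m,283,325,30).round(1),'black',ray(m,376,68,28).round(1),'roll',ray(m,485,210,30).round(1), 'horseR',ray(m,460,430,60).round(1))
b=ray(m,327,215,28); to(b[0],b[1],12,90)
```

```text
bowl [486.7 408.   28. ] horse [575.8 372.9  30. ] black [384.2 441.5  28. ] roll [483.  525.1  30. ] horseR [650.3 510.6  60. ]
t=31.6 pos [491.1 400.1 184.7] yang 89.6 shift cm [ 0.44  0.82 17.26]  twist -0.008 grip 74.9 F [ 0.3 -0.5 -1.1] ff 0.0
```

Run:
```python
from h import *
im,d,m=snap('wrist')
K=np.array(m['camera_matrix']);R=np.array(m['R']);t=np.array(m['t']).ravel()
v,u=np.mgrid[0:280:3,400:640:3]; v=v.ravel();u=u.ravel(); dd=d[v,u]
P=(R.T@((np.linalg.inv(K)@np.stack([u,v,np.ones_like(u)]))*dd-t[:,None])).T
k=(dd>0)&(P[:,2]>20)&(P[:,2]<175); P=P[k]
for i in np.argsort(np.hypot(P[:,0]-487,P[:,1]-408))[:400:60]: print(P[i].round())
print('min y for z>60',P[P[:,2]>60][np.argmin(P[P[:,2]>60][:,1])].round())
```

```text
[406. 457.  28.]
[486. 529.  28.]
[484. 535.  55.]
[469. 537.  46.]
[471. 541.  51.]
[483. 546.  61.]
[456. 546.  33.]
min y for z>60 [491. 537.  61.]
```

```bash
python3 -m jog '[[[0.4,0.8,3],0,7.5],[[0,0,4],0,7.5],[[0,0,4],0,7.5],[[0,0,3.5],0,7.5],[[0,0,2],0,7.5],[[0,0,0.8],0,7.5],[[0,0,0],0,7.5],[[0,0,0],0,6],[[0,0,0],0,4.6],[[0,0,0],0,4.6],[[0,0,0],0,4.6],[[0,0,0],0,4.6],[[0,0,0],0,4.6]]'; python3 -m jog '[[[0,0,-3],0,4.6],[[0,0,-4],0,4.6],[[0,0,-4],0,4.6],[[0,0,0],0,4.6]]'; python3 -c "
from h import *
to(430.5,-223,90,90)"
```

```text
clock: 32.68
tool_pos: [487.8, 410.2, 13.9]
tool_rot: [0.011, 3.139, 0.002]
contact_force: [-0.7, -1.4, 7.3]
grip_width: 0.593
finger_force: 30.0
clock: 33.02
tool_pos: [490.7, 413.3, 130.7]
tool_rot: [0.011, 3.132, 0.014]
contact_force: [1.5, 0.5, -0.1]
grip_width: 0.592
finger_force: 30.0
t=33.0 pos [490.7 413.3 130.7] yang 89.6 shift cm [  5.59 -63.7    3.43]  twist -0.007 grip 52.1 F [ 1.5  0.5 -0.1] ff 30.0
```

```bash
python3 -m jog '[[[0.35,-3.9,0.3],0,4.6],[[0.35,-4,0.3],0,4.6],[[0.35,-4,0.3],0,4.6],[[0.35,-4,0.3],0,4.6],[[0.35,-4,0.3],0,4.6],[[0.35,-4,0.3],0,4.6],[[0.35,-4,0.3],0,4.6],[[0.35,-4,0.3],0,4.6],[[0.35,-4,0.3],0,4.6],[[0.35,-4,0.3],0,4.6],[[0.35,-4,0.3],0,4.6],[[0.35,-4,0.3],0,4.6],[[0.35,-4,0.3],0,4.6],[[0.35,-4,0.3],0,4.6],[[0.35,-4,0.3],0,4.6],[[0.3,-3.8,0],0,4.6],[[0,0,0],0,4.6],[[0,0,0],0,4.6]]'
python3 - <<'E'
from h import *
to(430.5,-223,26,90)
im,d,m=snap('wrist','w5.png'); np.save('w5m.npy',m,allow_pickle=True)
print(proj(m,(430.5,-223,10)))
E
```

```text
clock: 34.52
tool_pos: [426.4, -229.5, 77.4]
tool_rot: [0.019, 3.141, -0.002]
contact_force: [0.6, 1.0, -0.5]
grip_width: 0.587
finger_force: 30.0
t=34.5 pos [ 426.4 -229.5   77.4] yang 89.3 shift cm [-0.4   0.67  5.14]  twist -0.012 grip 51.7 F [ 0.6  1.  -0.5] ff 30.0
[331.49113655 260.29933521]
```

View pics/w5.png

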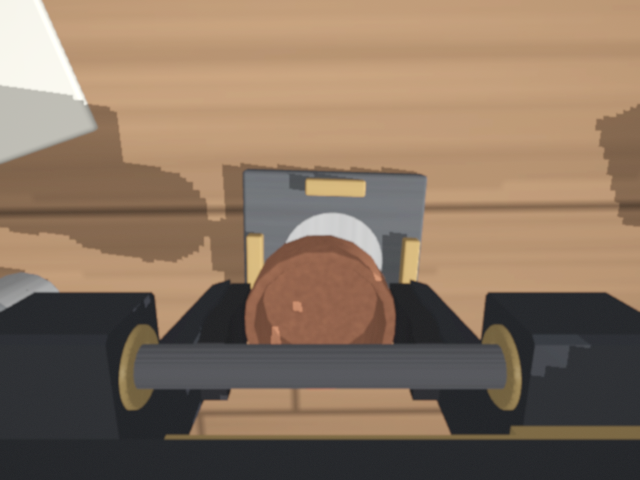

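Plate corners are at (246,172) and (425,177), stops at (335,187), (255,258), (411,262); the held bowl's rim centre is about (320,305).

Run:
```python
from h import *
m=np.load('w5m.npy',allow_pickle=True).item()
a,b=ray(m,246,171,10),ray(m,425,176,10); e=(b-a)[:2]; L=np.linalg.norm(e); e/=L; n=np.array([e[1],-e[0]]); n*=np.sign(n[0])
print('plate',L.round(1),((a+b)[:2]/2+48*n).round(1), e.round(3))
s=ray(m,335,187,18); print('stop->c',(s[:2]+41*n).round(1)); l,r=ray(m,255,258,18),ray(m,411,262,18); print('LR mid',((l+r)/2).round(1),(r-l)[:2].round(1))
for u in (247,394): print('bowl edge',ray(m,u,315,91).round(1))
```

```text
plate 92.1 [ 431.6 -222.6] [0.039 0.999]
stop->c [ 430.4 -222.9]
LR mid [ 427.7 -222.4   18. ] [ 3.1 81.6]
bowl edge [ 423.8 -254.7   91. ]
bowl edge [ 424.3 -203.2   91. ]
```

```bash
python3 -m jog '[[[-0.45,0.65,1],0,4.6],[[0,0,2],0,4.6],[[0,0,1.4],0,4.6],[[0,0,0.4],0,4.6],[[0,0,0],0,4.6],[[0,0,0],0,4.6]]'; python3 -c "
from h import *
to(431,-223,24,90)"
```

```text
clock: 35.07
tool_pos: [431.8, -219.1, 29.2]
tool_rot: [-0.008, -3.142, -0.001]
contact_force: [0.2, 0.3, -0.7]
grip_width: 0.595
finger_force: 30.0
t=35.1 pos [ 431.8 -219.1   29.2] yang 89.7 shift cm [ 0.08 -0.39  0.52]  twist -0.005 grip 52.4 F [ 0.2  0.3 -0.7] ff 30.0
```

```bash
python3 -m jog '[[[0,-0.35,0],0,4.6],[[0,0,0.4],0,4.6],[[0,0,0],0,4.6],[[0,0,0],0,4.6]]'; python3 -m jog '[[[0,0,0],0,5.5],[[0,0,0],0,6.5],[[0,0,0],0,7],[[0,0,0],0,7],[[0,0,0],0,7],[[0,0,-2],0,7],[[0,0,-3],0,7],[[0,0,-4],0,7],[[0,0,-4],0,7],[[0,0,0],0,7],[[0,0,0],0,7]]';  python3 - <<'E'
from h import *
to(614.5,-257,200,98.7)
im,d,m=snap('wrist','w6.png'); np.save('w6m.npy',m,allow_pickle=True)
E
```

```text
clock: 35.4
tool_pos: [431.3, -224.1, 25.3]
tool_rot: [0.011, 3.141, -0.0]
contact_force: [0.0, 0.0, -0.5]
grip_width: 0.595
finger_force: 30.0
clock: 36.32
tool_pos: [432.8, -224.7, 157.4]
tool_rot: [0.011, 3.137, -0.003]
contact_force: [0.3, 0.8, 0.1]
grip_width: 0.796
finger_force: 0.0
t=36.3 pos [ 432.8 -224.7  157.4] yang 89.6 shift cm [-18.21  -3.11  -4.17]  twist -0.159 grip 70.1 F [0.3 0.8 0.1] ff 0.0
```

View pics/w6.png

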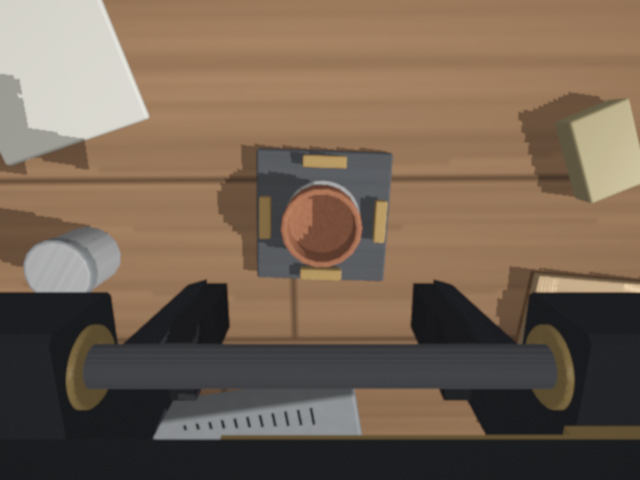

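Run:
```python
from h import *
m=np.load('w6m.npy',allow_pickle=True).item()
print('bowl',ray(m,321.5,226,38).round(1),'plate',np.mean([ray(m,*p,10) for p in [(258,150),(391,154),(384,281),(258,277)]],0).round(1),
'stops',np.mean([ray(m,*p,18) for p in [(325,161),(321,274),(265,217),(381,221)]],0).round(1))
im,d,mt=snap('top')
for b in beads(im,mt,33):
    if 450<b[1][0]<640 and -80<b[1][1]<150: print(*b)
```

```text
bowl [ 430.4 -223.5   38. ] plate [ 431.3 -222.5   10. ] stops [ 430.4 -222.4   18. ]
[346. 230.] [516.9 -25.9]
[319. 228.] [523.5  37. ]
[291. 225.] [529.8 101.2]
[348. 204.] [581.2 -32.2]
[322. 202.] [586.7  30. ]
[295. 199.] [593.5  93.6]
```

```bash
python3 -m jog '[[[0,0,-4],0,5],[[-3.2,-1.67,0],0,4],[[-3.2,-1.67,0],0,4],[[-3.2,-1.67,0],0,4],[[-3.2,-1.67,0],0,4],[[-3.2,-1.67,0],0,4],[[-3.2,-1.67,0],0,4],[[0,0,0],-0.08,4],[[0,0,0],-0.08,4],[[0,0,0],0,4],[[0,0,0],0,4]]'
python3 - <<'E'
from h import *
to(625,-327,46,98.7)
im,d,m=snap('wrist','w7.png'); np.save('w7m.npy',m,allow_pickle=True)
E
```

```text
clock: 37.33
tool_pos: [621.7, -325.0, 192.9]
tool_rot: [0.236, -3.13, -0.003]
contact_force: [-0.6, -0.5, -0.2]
grip_width: 0.452
finger_force: 0.0
t=37.3 pos [ 621.7 -325.   192.9] yang 98.6 shift cm [-0.34 -0.28 14.69]  twist -0.001 grip 39.8 F [-0.6 -0.5 -0.2] ff 0.0
```

View pics/w7.png

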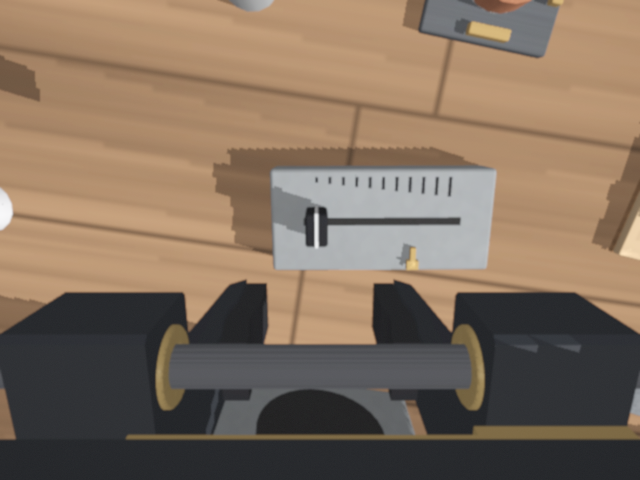

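The grip is at the short-tick end with its white line at (317,228); the pointer tip is at (412,247).

Run:
```python
from h import *
m=np.load('w7m.npy',allow_pickle=True).item()
C=np.array([ray(m,*p,30)[:2] for p in [(272,170),(494,170),(488,268),(275,269)]])
y=(C[1]-C[0])+(C[2]-C[3]); y/=np.linalg.norm(y); print(np.degrees(np.arctan2(y[1],y[0])).round(1))
g=ray(m,317,228,60)[:2]; t=ray(m,412,248,35)[:2]
print('grip',g.round(1),'tip',t.round(1),'travel',((t-g)@y).round(1), 'slot',ray(m,460,220,30)[:2].round(1))
to(g[0],g[1],46,98.7)
```

```text
98.8
grip [ 623.2 -326.1] tip [ 633.7 -250.9] travel 72.7 slot [ 607.5 -217.8]
t=37.4 pos [ 621.8 -325.1  193.6] yang 98.6 shift cm [-0.15 -0.15 14.75]  twist -0.001 grip 40.2 F [-1.1 -0.3  0.5] ff 0.0
```

```bash
python3 -m jog '[[[-0.2,-0.1,3.7],0,4],[[0,0,4],0,4],[[0,0,4],0,4],[[0,0,2],0,4],[[0,0,1],0,4],[[0,0,0],0,3],[[0,0,0],0,2],[[0,0,0],0,1],[[0,0,0],0,1],[[0,0,0],0,1],[[0,0,0],0,1]]';python3 -m jog '[[[0,0.5,0],0,1],[[0,0.9,0],0,1],[[0,0.9,0],0,1],[[0,0.9,0],0,1],[[0,0.9,0],0,1],[[0,0.9,0],0,1],[[0,0.8,0],0,1],[[0,0.6,0],0,1],[[0,0.4,0],0,1],[[0,0.3,0],0,1],[[0,0,0],0,1],[[0,0,0],0,1],[[0,0,0],0,1]]'; python3 -c "
from h import *
to(633.7-20*.988,-250.9-20*.153,46)"
```

```text
clock: 38.3
tool_pos: [626.2, -326.7, 50.5]
tool_rot: [-0.24, 3.129, -0.002]
contact_force: [-1.4, 1.1, 7.8]
grip_width: 0.179
finger_force: 30.0
clock: 39.38
tool_pos: [615.2, -256.1, 50.4]
tool_rot: [-0.24, 3.13, -0.002]
contact_force: [-1.9, 0.7, 10.2]
grip_width: 0.175
finger_force: 30.0
t=39.4 pos [ 615.2 -256.1   50.4] yang 98.8 shift cm [0.09 0.23 0.44]  grip 15.4 F [-1.9  0.7 10.2] ff 30.0
```

```bash
python3 -m jog '[[[0,0.1,0],0,1],[[0,0,0],0,1],[[0,0,0],0,2],[[0,0,0],0,3],[[0,0,0],0,4],[[0,0,0],0,4],[[0,0,-2],0,4],[[0,0,-4],0,4],[[0,0,-4],0,4],[[0,0,-4],0,4],[[0,0,0],0,4],[[0,0,0],0,4]]'
python3 - <<'E'
from h import *
im,d,m=snap('wrist','w8.png'); np.save('w8m.npy',m,allow_pickle=True)
t,_,_=snap('top'); 
cv2.imwrite('pics/fin.png',np.hstack([cv2.resize(im[100:300,200:540],(400,235)),cv2.resize(t[150:300,270:500],(360,235))])[:,:,::-1])
E
```

```text
clock: 40.38
tool_pos: [615.3, -255.5, 190.9]
tool_rot: [-0.24, 3.128, -0.003]
contact_force: [-0.2, -0.6, 0.1]
grip_width: 0.457
finger_force: 0.0
```

View pics/w8.png

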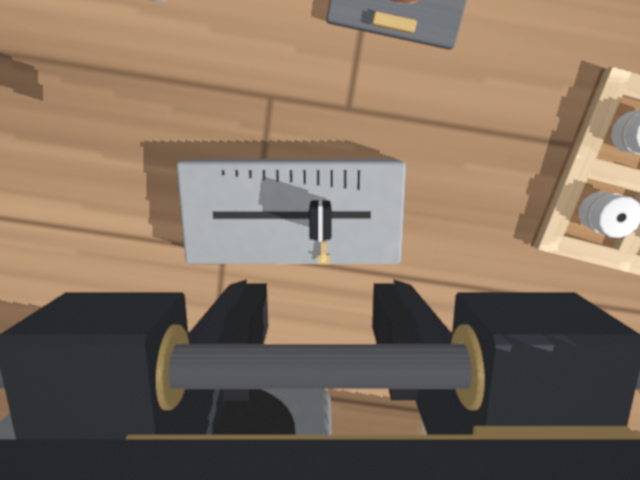

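View pics/fin.png

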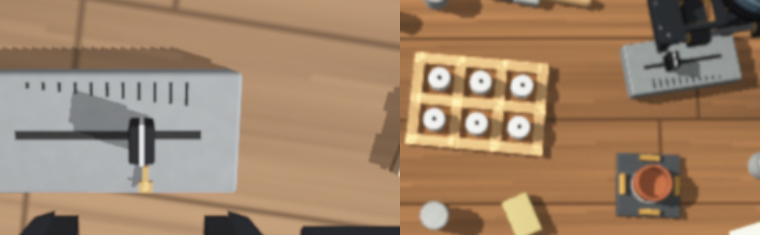

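The grip line (320,220) is in line with the pointer (322,245). The beads are in the wells and the bowl is on the plate. I'll check the number, then hand in.

Run:
```python
from h import *
m=np.load('w8m.npy',allow_pickle=True).item()
g=ray(m,320,220,60)[:2]; t=ray(m,322,243,35)[:2]; e=(t-g)@np.array([-.152,.988]); print('offset',e.round(1))
if abs(e)<3: print(arm.job_done())
```

```text
offset 1.5
the job is handed in; nothing more can be done
None
```

I handed the job in at about 40 s on the robot's clock: the slide was pushed fully off first, then all six beads went into their own wells and the bowl was centred on the plate. The slide was then set about 1.5 mm from the pointer, everything was released, and the horse was left alone; no verdict came back.

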